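Reset the peak pointer of a cap torque tester

TASK

The red peak pointer of the bottle-cap torque tester still stands at the last reading. Press its reset knob in until you feel it bite, gently and without leaning on it, and turn it anticlockwise, in as many goes as it takes, until the red pointer is fully home against its zero stop; then let the knob spring right out. Leave the bottle, the jar and the moulded cover beside the tester standing where they are.

Things in the scene. Friction and masses are not known exactly. Their poses are not given: they have to be found in the camera images.
- dial: Round gauge, 196 mm across, 21 mm thick to its clear flat lens, on the tester's panel, which slopes up 20 deg away from the operator. Origin: dial centre on the panel, about 125 mm above the bench. z: square out of the dial, along the knob's axis; x: up the dial; y: to the operator's left. Tester case 244 mm wide; its highest parts are four posts to z 240 mm, 160 mm and more beyond the dial's centre.
- reset_knob: Black fluted round knob at the dial centre, 49 mm diameter, 32 mm tall, red dash on top. Origin: on its axis at the height to grip, 12 mm below its top and 31 mm above the lens at rest (52 mm above the dial's origin); z out of the dial. Turns endlessly and lightly; anticlockwise (seen facing the dial, +z) drives the pointer home. Not pressed, it turns freely and drives nothing.
- knob_press (a joint): How far the knob is pressed in, m: 0 sprung out, 0.010 at the end. Return spring 3.5 N + 0.7 N/mm. After 3 to 6 mm (it varies with wear) its friction facing meets the hub and the force climbs 6 N/mm more. The facing drives the pointer above about 3 N, slips below that and at the stop; above 20 N it is damaged. A total press of 13 to 20 N suits every case.
- pointer_hub: Brass hub disc of the red pointer, 42 mm across, inside the gauge under the knob, on the knob's axis; its top is 11 mm above the dial's origin. The knob's hidden friction facing bears on it when pressed. Turns with the pointer.
- peak_pointer (a joint): Red peak pointer under the lens, 80 mm long from the dial centre. Angle in rad clockwise from its zero stop: 0 at the stop, a brass pin at the zero mark at the lower left of the 270 deg scale, where the black pointer stands. Friction of 0.04 N m holds it where it is left. It follows the pressed knob both ways, so a swing back drags it off again; at the stop it comes up solid and the knob slips on, harmlessly.
- sample_bottle_mid (a point): Bystander: white round bottle, blue cap, 68 mm diameter, 165 mm tall, standing on the bench beside the tester; the point is its centre, half-way up. Leave it alone.
- amber_jar_mid (a point): Bystander: amber round jar, black lid, 76 mm diameter, 95 mm tall, standing on the bench beside the tester; the point is its centre, half-way up. Leave it alone.
- moulded_cover_mid (a point): Bystander: white moulded cover, a 110 x 92 mm flange with a box, 57 mm tall in all, standing on the bench beside the tester; the point is its centre, 30 mm up. Leave it alone.

How it is judged:
At the end, for the whole second after the job is handed in: The red pointer rests against its zero stop, within half a small scale division (0.05 rad), and the knob has sprung out to within 1 mm of its rest position; the bottle, the jar and the moulded cover stand within 25 mm of where they were (value of joint peak_pointer below 0.05 rad and value of joint knob_press below 0.001 m and distance of each of sample_bottle_mid, amber_jar_mid, moulded_cover_mid from where it was at the start of the episode below 0.025 m); the robot touches nothing.
It fails at once if the knob was leaned on: more than 20 N between its friction facing and the pointer hub (contact force between reset_knob and pointer_hub above 20 N).
It fails at once if the bottle, the jar or the moulded cover was moved more than 25 mm (distance of any of sample_bottle_mid, amber_jar_mid, moulded_cover_mid from where it was at the start of the episode above 0.025 m).
It also fails if it takes over 61 s, if anything falls off the work surface, if the arm or the gripper's body presses on something with over 40 N, if the wrist force passes 120 N, or if a joint passes its speed limit or range.

ROBOT

A 6-joint arm with a two-finger parallel gripper is mounted at the origin on the work surface. World frame = base frame: x ahead of the robot, y to its left, z up, the work surface at z = 0. Lengths are in m, angles in rad, forces in N, time in s.
With the tool pointing down it reaches from about 0.25 to 0.8 m from the base axis. Payload 3.9 kg.
Tool frame: the origin (TCP) lies at the very end of the fingers, on their centre line; the grasp point (between the pads) lies 19 mm behind it; z points along the fingers, y is the line along which they close (so a half turn about z gives the same grasp; the last joint's range is limited). The gripper opens to 85 mm and grips with 20 to 120 N. Pads are 22 mm wide; open, the fingers measure 114 mm over their backs; the gripper's body (76 mm by 85 mm) begins 54 mm behind the grasp point. The pads swing forward as they close: fully open they stand 13 mm farther back than shut.
Start: joints at [1.3, 0.26, -0.138, 1.173, 0, 1.571], TCP at [0.14, 0.506, 0.231] pointing down, gripper open.
Joint ranges: [-2.78, 2.78], [-0.83, 1.72], [-1.28, 1.37], [-1.9, 2.12], [-1.57, 1.48], [-3.14, 3.14]. Speed limits (rad/s): [2.57, 2.57, 3.14, 3.14, 3.14, 3.14].

INTERFACE

Orientations are given as a unit quaternion [w, x, y, z].
In Python, from rig import r gives the robot as it stands.
- The arm moves only by the shell command python3 -m pendant 'ROWS'. ROWS is JSON, a list of rows, each a list of 7 numbers: the finger opening in cm, from 0 to 8.54, then the shift along the world's x, y, z in cm, then the turn, a rotation vector about the world's x, y, z in degrees. In form: [[claw, dx, dy, dz, rx, ry, rz], ...]. A call has 1 to 5 rows; each row shifts and turns the commanded pose from where the row before left it; what a row does not reach is not made up. A row lasts 1/12 s, in which the tool goes at most 41.7 mm and 7.16 degrees, less where a joint would pass 70% of its speed; a pose out of reach is approached as far as the arm can. A call with a gripper value outside its range is refused whole. The fingers move at their own pace and stop on an object; the grip force is fixed at half the most. Time passes only in rows, so rows that do not move let the fingers close. It gives the time, the measured TCP pose, the force, the opening and the grip force at its end, in the units of the state.
- r.get_state(): the state, without advancing time (a new reading comes with each control period).
- r.grab_frame(name): name is "scene" or "top"; returns the picture (480x640x3 uint8, red, green, blue); there is no depth.
- r.get_calibration(name): a dict with "intrinsics" (3x3 intrinsics, pixels), "dist" ([k1, k2, p1, p2, k3] as OpenCV has them; the pictures are not rectified), "T" (4x4, takes a point from camera to world coordinates). Camera axes: x right, y down, z forward; pixel columns grow to the right and rows downward; lengths in m; the calibration is good to about 2 mm. A picture is of the moment at which its call begins. get_calibration takes no time and is no camera call.
- r.job_done(): hands the job in; it is judged then, once.
The state is a dict: "time": time; "qpos": joint angles; "dq": joint speeds; "joint_torque": joint torques, N m; "position": TCP position; "tool_rot": TCP orientation; "ft_force": force on the tool from outside, world axes, zero at the start; "ft_torque": the same for the moment, N m; "finger_gap": opening from 0.0 (shut) to 1.0 (fully open); "finger_force": force on a finger pad.
Only numpy, scipy, OpenCV 4.12 (cv2) and the standard library are available. Lean on these libraries where they do the work, as an engineer would, in place of code of your own. Each camera call takes 0.05 s, during which the arm holds its last target. There are 200 camera calls.

## Working session

There is one attempt and no reset: what is moved stays moved. The work goes in short steps, Python scripts to look and compute and a shell command to move; the robot and the scene stay as the last step left them, time stands still between calls to the robot, and variables do not carry over. Pictures are saved under pics/ and viewed, at most 10 in all, crops included, and the job is handed in when it is done.

```bash
mkdir -p pics; ls; python3 - <<'E'
from rig import r
import cv2
for n in("scene","top"):
    cv2.imwrite(f"pics/{n}0.png",r.grab_frame(n)[:,:,::-1]); c=r.get_calibration(n); print(n,c)
print(r.get_state())
E
```

```text
pics
scene {'intrinsics': array([[537.6274633 ,   0.        , 319.93599004],
       [  0.        , 537.6274633 , 242.65310399],
       [  0.        ,   0.        ,   1.        ]]), 'dist': array([-0.11398857,  0.        ,  0.        ,  0.        ,  0.        ]), 'T': array([[ 0.78536101,  0.34627868, -0.51312685,  1.19750079],
       [ 0.61878242, -0.46295377,  0.63465118, -0.65161757],
       [-0.01778783, -0.81594416, -0.577857  ,  0.78402261],
       [ 0.        ,  0.        ,  0.        ,  1.        ]])}
top {'intrinsics': array([[549.06103288,   0.        , 314.93437303],
       [  0.        , 549.06103288, 233.68155051],
       [  0.        ,   0.        ,   1.        ]]), 'dist': array([-0.13344301,  0.        ,  0.        ,  0.        ,  0.        ]), 'T': array([[-0.00773621, -0.98883944,  0.14878411,  0.46746489],
       [-0.99957622,  0.00347148, -0.02890223,  0.09347426],
       [ 0.02806316, -0.14894465, -0.98844724,  1.15885114],
       [ 0.        ,  0.        ,  0.        ,  1.        ]])}
{'time': 0.1, 'qpos': array([ 1.29998048e+00,  2.60623096e-01, -1.39244766e-01,  1.17270021e+00,
        1.35782415e-06,  1.57078695e+00]), 'dq': array([ 0.00074485, -0.00122173,  0.00289496,  0.00144638,  0.00066793,
        0.00018576]), 'joint_torque': array([-2.95788059e-04, -4.06509519e+01,  2.54527205e+01,  1.00819016e-02,
        5.08582070e-05, -3.22934298e-06]), 'position': array([0.14028194, 0.50527329, 0.23054386]), 'tool_rot': array([-1.20264782e-04,  1.34989812e-01,  9.90846590e-01, -8.77671654e-04]), 'ft_force': array([ 0.70338694, -0.25551146,  0.3756746 ]), 'ft_torque': array([-0.01222637, -0.01502021, -0.0227407 ]), 'finger_force': 0.0, 'finger_gap': 0.9976767012473214}
```

View pics/top0.png

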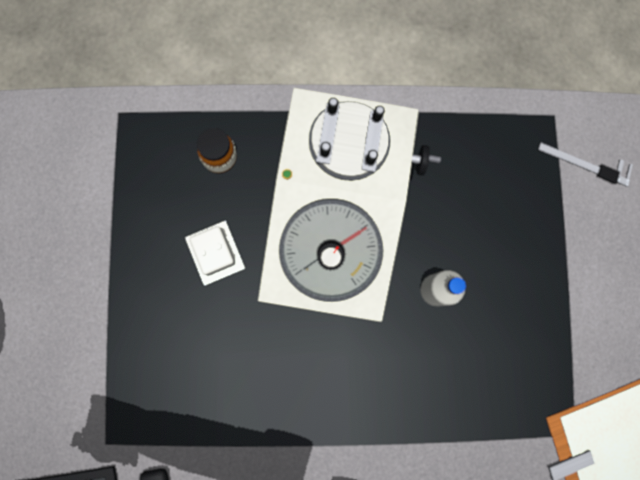

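View pics/scene0.png

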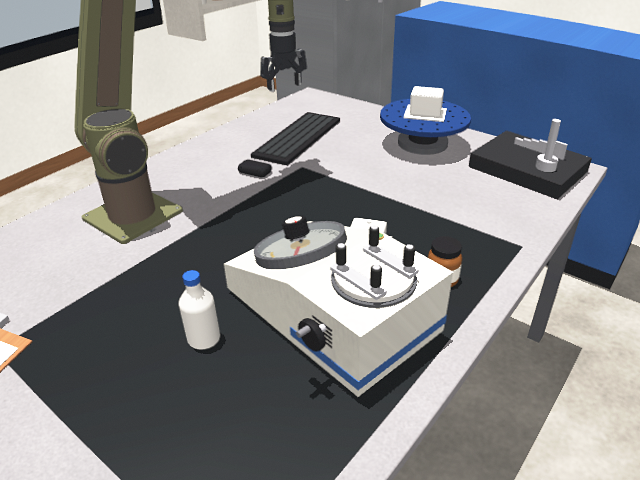

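The top view shows the dial at about (331,250). The red pointer runs to (367,227) and the zero stop is near (295,275), so the pointer is about 180° off. The bottle is at (445,287), the jar at (217,150), the cover at (214,252). In the scene view the knob is at (295,228).

```bash
python3 - <<'E'
import cv2,numpy as np
a=cv2.imread("pics/top0.png")[180:320,250:430]; b=cv2.imread("pics/scene0.png")[190:290,220:400]
cv2.imwrite("pics/crop.png",np.vstack([cv2.resize(a,(540,420),interpolation=3)[:,:],cv2.resize(b[:60],(540,180),interpolation=3)]))
E
```

```text
(no output)
```

View pics/crop.png

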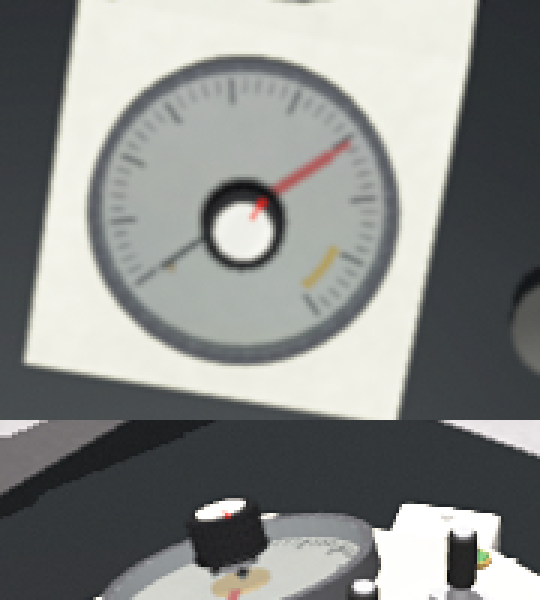

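```bash
cat > h.py <<'E'
import cv2,numpy as np
from rig import r
from scipy.spatial.transform import Rotation as R
def ray(n,uv):
    c=r.get_calibration(n); K,d,T=c["intrinsics"],c["dist"],c["T"]
    p=cv2.undistortPoints(np.array(uv,float).reshape(-1,1,2),K,d).reshape(-1,2)
    return T[:3,3],np.c_[p,np.ones(len(p))]@T[:3,:3].T
def onplane(n,uv,p0,nn):
    o,d=ray(n,uv); t=((p0-o)@nn)/(d@nn); return o+d*t[:,None]
def tri(A,B):
    (o1,d1),(o2,d2)=A,B; d1,d2=d1[0],d2[0]
    t=np.linalg.lstsq(np.c_[d1,-d2],o2-o1,rcond=None)[0]; a,b=o1+t[0]*d1,o2+t[1]*d2
    return (a+b)/2,np.linalg.norm(a-b)
def dialR(yaw):
    z=np.array([-np.sin(.349066)*np.cos(yaw),-np.sin(.349066)*np.sin(yaw),np.cos(.349066)])
    y=np.array([-np.sin(yaw),np.cos(yaw),0]); return np.c_[np.cross(y,z),y,z]
E
python3 - <<'E'
from h import *
top=cv2.imread("pics/top0.png"); sc=cv2.imread("pics/scene0.png")
# knob white top in each
def blob(img,cx,cy,w,th):
    m=np.zeros(img.shape[:2],np.uint8); m[cy-w:cy+w,cx-w:cx+w]=1
    m&=(img.min(2)>th).astype(np.uint8)
    n,l,s,c=cv2.connectedComponentsWithStats(m); k=1+np.argmin(np.hypot(*(c[1:]-[cx,cy]).T)+1e3*(s[1:,4]<15)); return c[k],s[k]
kt=blob(top,331,257,13,205); ks=blob(sc,293,220,13,205); print(kt,ks)
P,e=tri(ray("top",kt[0]),ray("scene",ks[0])); print("knob top",P,"gap",e)
g=top.min(2); m=((g<170)).astype(np.uint8); m2=np.zeros_like(m); m2[190:312,268:396]=1
# dial: dark blob inside white panel
m=cv2.morphologyEx(m&m2,cv2.MORPH_CLOSE,np.ones((3,3)))
n,l,s,c=cv2.connectedComponentsWithStats(m); k=l[200+50,290]; print(s[k],c[k])
cn=max(cv2.findContours((l==k).astype(np.uint8),0,1)[0],key=cv2.contourArea); E=cv2.fitEllipse(cn); print(E)
def crop(p): return [[x/3+250,y/3+180] for x,y in p]
yaw=0
for i in range(5):
    Rm=dialR(yaw); 
    L=onplane("top",crop([(78,0),(25,362),(478,0),(402,415)]),np.array([P[0],P[1],P[2]])-.064*Rm[:,2],Rm[:,2])
    d1=(L[0]-L[1]);d2=L[2]-L[3]
    f=lambda d:np.arctan2(d[1],d[0])
    yaw=(f(d1)+f(d2))/2
D=P-.064*Rm[:,2]
print("yaws deg",np.degrees([f(d1),f(d2)]),"width",abs((L[0]-L[2])@Rm[:,1]),abs((L[1]-L[3])@Rm[:,1]))
print("dial origin from knob",D,"z ok~.125?")
C=onplane("top",[E[0]],np.array(D)+.021*Rm[:,2],Rm[:,2]); print("dial centre from rim -> origin",C-.021*Rm[:,2])
tk=onplane("top",crop([(140,283),(312,305),(349,144)]),D+.02*Rm[:,2],Rm[:,2])-D
q=tk@Rm; print("angles cw from up",np.degrees(np.arctan2(-q[:,1],q[:,0])),np.hypot(q[:,0],q[:,1]))
print("R",Rm)
s=r.get_state(); T=R.from_quat(s["tool_rot"],scalar_first=True).as_matrix(); print("tool",T)
E
```

```text
(array([330.47131148, 256.98770492]), array([322, 248,  18,  18, 244], dtype=int32)) (array([292.73333333, 219.35      ]), array([285, 217,  17,   6,  60], dtype=int32))
knob top [0.57117516 0.03710103 0.18621651] gap 0.0015925737187387648
[ 279  198  105  104 5259] [329.76383343 250.30157825]
((330.672119140625, 249.69337463378906), (102.93836212158203, 103.47870635986328), 89.08496856689453)
yaws deg [-9.59254158 -8.8675236 ] width 0.24425500473100967 0.2472911356075138
dial origin from knob [0.59278104 0.03359001 0.12607618] z ok~.125?
dial centre from rim -> origin [[0.59664772 0.03372447 0.12745747]]
angles cw from up [-133.43480308  133.72327253   46.51522171] [0.07749496 0.07258289 0.07952822]
R [[ 0.92752574  0.16039859 -0.33759192]
 [-0.15072536  0.98705232  0.05485957]
 [ 0.34202028  0.          0.93969257]]
tool [[-9.63555472e-01  2.67508179e-01 -4.75281362e-04]
 [ 2.67508601e-01  9.63553961e-01 -1.70680689e-03]
 [ 1.37443576e-06 -1.77174497e-03 -9.99998430e-01]]
```

```bash
python3 -m pendant '[[8.5,2,-2.2,0.1,0,0,-7],[8.5,2,-2.2,0.1,0,0,-7],[8.5,2,-2.2,0.1,0,0,-7],[8.5,2,-2.2,0.1,0,0,-7],[8.5,2,-2.2,0.1,0,0,-7]]'; python3 -c "
from rig import r;print(r.get_state()['qpos'])"
```

```text
time: 0.52
position: [0.2409, 0.3945, 0.2359]
tool_rot: [-0.0, 0.429, 0.903, -0.0]
ft_force: [1.1, 0.0, 0.3]
finger_gap: 0.991
finger_force: 0.0
[ 1.02268853e+00  1.51325474e-01 -2.67818597e-01  1.15257979e+00
 -6.16410029e-05  1.90977837e+00]
```

```bash
for i in 1; do python3 -m pendant '[[8.5,2,-2.2,0.1,0,0,-7],[8.5,2,-2.2,0.1,0,0,-7],[8.5,2,-2.2,0.1,0,0,-7],[8.5,2,-2.2,0.1,0,0,-7],[8.5,2,-2.2,0.1,0,0,-7]]' >/dev/null
python3 -m pendant '[[8.5,2,-2.2,0.1,0,0,-7],[8.5,2,-2.2,0.1,0,0,-7],[8.5,2,-2.2,0.1,0,0,-7],[8.5,2,-2.2,0.1,0,0,-7],[8.5,2,-2.2,0.1,0,0,-7]]'>/dev/null
python3 -m pendant '[[8.5,2,-2.2,0.1,0,0,-7],[8.5,2,-2.2,0.1,0,0,-7],[8.5,2,-2.2,0.1,0,0,-7],[8.5,2,-2.2,0.1,0,0,-7],[8.5,2,-2.2,0.1,0,0,-7]]'>/dev/null
python3 -m pendant '[[8.5,0,0,0,-0.8,-4.9,0],[8.5,0,0,0,-0.8,-4.9,0],[8.5,0,0,0,-0.8,-4.9,0],[8.5,0,0,0,-0.8,-5,0],[8.5,0,0,0,0,0,0]]'; done
cat >> h.py <<'E'
D=np.array([.594,.0337,.126]); RD=dialR(np.radians(-9.23))
def rep():
    s=r.get_state(); T=R.from_quat(s["tool_rot"],scalar_first=True).as_matrix(); p=s["position"]
    q=RD.T@(p-D); v=RD.T@T
    e=np.cross(T[:,2],-RD[:,2])
    print("t %.2f"%s["time"],"TCP dial mm",(q*1e3).round(1),"F dial",(RD.T@s["ft_force"]).round(1),"tilt err rotvec deg",np.degrees(e).round(2),"y az",np.degrees(np.arctan2(v[1,1],v[0,1])).round(1),"q",s["qpos"].round(2),"gap",round(s["finger_gap"]*85,1),"ff",round(s["finger_force"],1), "Tz",(RD.T@s["ft_torque"]).round(2))
    return s
E
python3 - <<'E'
from h import *
rep()
s=r.get_state(); print((D+.106*RD[:,2]-s["position"])*100, "to grip",(D+.036*RD[:,2]-s["position"])*100)
E
```

```text
time: 2.18
position: [0.5333, 0.0651, 0.2468]
tool_rot: [0.063, 0.963, 0.21, 0.157]
ft_force: [-1.9, 0.5, -1.5]
finger_gap: 0.997
finger_force: 0.0
t 2.18 TCP dial mm [-19.7  21.3 135.8] F dial [-2.3  0.2 -0.8] tilt err rotvec deg [ 0.05 -0.47  0.05] y az -56.2 q [ 0.19  0.05 -0.43  0.78 -0.12  2.89] gap 84.7 ff 0.0 Tz [-0.07  0.42  0.03]
[ 2.49082557 -2.5579131  -2.12281529] to grip [ 4.85396921 -2.94192876 -8.70066328]
```

```bash
python3 -m pendant '[[8.5,1.2,-1.3,-1.1,0,-0.4,0],[8.5,1.3,-1.3,-1,0,0,0],[8.5,0,0,0,0,0,0],[8.5,0,0,0,0,0,0]]' >/dev/null
python3 - <<'E'
from h import *
s=rep(); print("to grip",(D+.036*RD[:,2]-s["position"])*100)
a=r.grab_frame("top")[170:320,250:420,::-1]; b=r.grab_frame("scene")[130:280,220:390,::-1]
cv2.imwrite("pics/near.png",np.hstack([cv2.resize(x,None,fx=2.35,fy=2.35,interpolation=3) for x in (a,b)]))
E
```

```text
t 2.52 TCP dial mm [  8.7   1.2 107.4] F dial [ 0.3 -0.4 -0.4] tilt err rotvec deg [-0.    0.21 -0.01] y az -56.4 q [ 0.12  0.1  -0.42  0.71 -0.1   2.82] gap 84.7 ff 0.0 Tz [0.02 0.26 0.01]
to grip [ 1.58615451 -0.38173384 -7.00957819]
```

View pics/near.png

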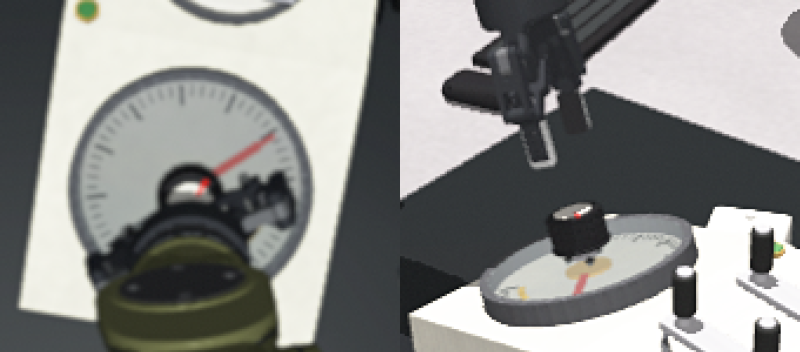

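The fingers straddle the knob from above at right, and are about 9 mm too far up the dial. I'll correct that on the way down.

```bash
python3 -m pendant '[[8.5,-0.4,-0.2,-0.9,0,0,0],[8.5,-0.3,0,-1,0,0,0],[8.5,0,0,0,0,0,0],[8.5,0,0,0,0,0,0]]' >/dev/null
python3 - <<'E'
from h import *
s=rep(); print("to grip",(D+.036*RD[:,2]-s["position"])*100)
E
```

```text
t 2.95 TCP dial mm [-4.8 -1.2 92.6] F dial [ 0.9 -0.5 -0.2] tilt err rotvec deg [-0.02  0.3  -0.02] y az -56.3 q [ 0.12  0.09 -0.47  0.66 -0.1   2.82] gap 84.7 ff 0.0 Tz [-0.03  0.31  0.04]
to grip [ 2.37645824 -0.26142837 -5.15208192]
```

```bash
python3 -m pendant '[[8.5,1,0,-1.3,0,0.3,0],[8.5,0.5,-0.1,-1.3,0,0,0],[8.5,0,0,0,0,0,0],[8.5,0,0,0,0,0,0]]' >/dev/null
python3 - <<'E'
from h import *
s=rep(); print("to grip",(D+.036*RD[:,2]-s["position"])*100)
E
```

```text
t 3.28 TCP dial mm [ 0.7  0.  63. ] F dial [ 0.2  1.2 -0.3] tilt err rotvec deg [-0.01  0.01 -0.  ] y az -56.3 q [ 0.12  0.14 -0.49  0.6  -0.09  2.81] gap 84.5 ff 0.0 Tz [-0.    0.33  0.03]
to grip [ 0.84374703 -0.13781807 -2.55932875]
```

```bash
python3 -m pendant '[[8.5,0.4,-0.1,-1.2,0,0,0],[8.5,0.4,0,-1.3,0,0,0],[8.5,0,0,0,0,0,0],[8.5,0,0,0,0,0,0]]' >/dev/null
python3 -c "
from h import *
rep()"
python3 -m pendant '[[6,0,0,0,0,0,0],[5.4,0,0,0,0,0,0],[5.2,0,0,0,0,0,0],[5.2,0,0,0,0,0,0],[5.2,0,0,0,0,0,0]]'
python3 -c "
from h import *
rep()
a=r.grab_frame('top')[190:320,250:420,::-1]; b=r.grab_frame('scene')[150:280,220:390,::-1]
cv2.imwrite('pics/near2.png',np.hstack([cv2.resize(x,None,fx=2.35,fy=2.35,interpolation=3) for x in (a,b)]))"
```

```text
t 3.62 TCP dial mm [-0.4  0.2 37.1] F dial [ 0.   0.1 -0.3] tilt err rotvec deg [-0.01  0.03 -0.  ] y az -56.3 q [ 0.11  0.18 -0.52  0.54 -0.09  2.81] gap 84.5 ff 0.0 Tz [0.01 0.31 0.06]
time: 4.03
position: [0.5816, 0.0359, 0.1608]
tool_rot: [0.064, 0.962, 0.209, 0.162]
ft_force: [0.7, 0.3, -1.3]
finger_gap: 0.609
finger_force: 0.0
t 4.03 TCP dial mm [ 0.1  0.2 37. ] F dial [ 0.2  0.4 -1.4] tilt err rotvec deg [-0.01  0.1  -0.01] y az -56.3 q [ 0.11  0.18 -0.52  0.54 -0.09  2.81] gap 51.7 ff 0.0 Tz [-0.    0.33  0.02]
```

View pics/near2.png

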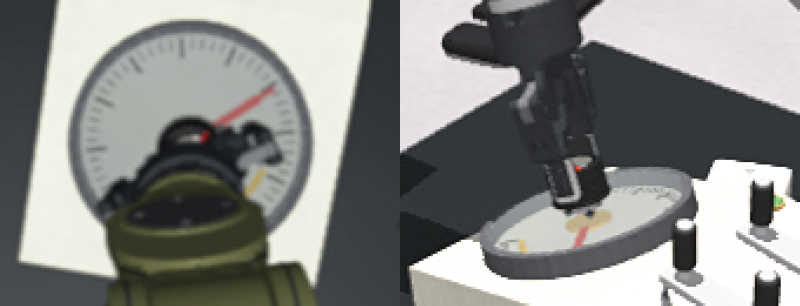

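The fingers straddle the knob, so I close the grip.

```bash
python3 -m pendant '[[4.9,0,0,0,0,0,0],[4.6,0,0,0,0,0,0],[4.2,0,0,0,0,0,0],[4.2,0,0,0,0,0,0],[4.2,0,0,0,0,0,0]]' >/dev/null
python3 -c "
from h import *
rep()"
# press 2 mm along -dial z = (+.068,-.011,-.188) cm
python3 -m pendant '[[4.2,0.034,-0.005,-0.094,0,0,0],[4.2,0.034,-0.005,-0.094,0,0,0],[4.2,0,0,0,0,0,0],[4.2,0,0,0,0,0,0]]' >/dev/null
python3 -c "
from h import *
rep()"
```

```text
t 4.55 TCP dial mm [ 0.3 -0.3 36.8] F dial [ 0.9 -3.1  3.4] tilt err rotvec deg [0.06 0.11 0.01] y az -56.3 q [ 0.11  0.18 -0.52  0.54 -0.09  2.81] gap 47.1 ff 61.1 Tz [-0.71  0.1  -0.01]
t 4.88 TCP dial mm [ 0.3 -0.3 34.7] F dial [ 2.6 -4.6  4. ] tilt err rotvec deg [0.06 0.11 0.01] y az -56.3 q [ 0.11  0.18 -0.52  0.53 -0.09  2.81] gap 47.2 ff 61.1 Tz [-1.05 -0.06  0.06]
```

```bash

python3 -m pendant '[[4.2,0.034,-0.005,-0.094,0,0,0],[4.2,0,0,0,0,0,0],[4.2,0,0,0,0,0,0]]' >/dev/null
python3 -c "
from h import *
rep()"
python3 -m pendant '[[4.2,0.034,-0.005,-0.094,0,0,0],[4.2,0,0,0,0,0,0],[4.2,0,0,0,0,0,0]]' >/dev/null
python3 -c "
from h import *
rep()"
```

```text
t 5.13 TCP dial mm [ 0.3 -0.3 33.8] F dial [ 2.1 -5.1  4.9] tilt err rotvec deg [0.06 0.11 0.02] y az -56.3 q [ 0.11  0.18 -0.52  0.53 -0.09  2.81] gap 47.1 ff 61.1 Tz [-1.09 -0.07 -0.04]
t 5.38 TCP dial mm [ 0.3 -0.3 32.9] F dial [ 2.4 -5.4  5.4] tilt err rotvec deg [0.06 0.11 0.02] y az -56.3 q [ 0.11  0.18 -0.52  0.53 -0.09  2.81] gap 47.2 ff 61.1 Tz [-1.07 -0.09 -0.01]
```

```bash

python3 -m pendant '[[4.2,0.034,-0.005,-0.094,0,0,0],[4.2,0,0,0,0,0,0],[4.2,0,0,0,0,0,0]]' >/dev/null
python3 -c "
from h import *
rep()"
```

```text
t 5.63 TCP dial mm [ 0.3 -0.3 31.9] F dial [ 1.5 -5.5  6.9] tilt err rotvec deg [0.06 0.11 0.01] y az -56.3 q [ 0.11  0.19 -0.52  0.52 -0.09  2.81] gap 47.0 ff 61.2 Tz [-1.05 -0.01  0.02]
```

```bash

python3 -m pendant '[[4.2,0.017,-0.003,-0.047,0,0,0],[4.2,0,0,0,0,0,0],[4.2,0,0,0,0,0,0]]' >/dev/null
python3 -c "
from h import *
rep()"
```

```text
t 5.88 TCP dial mm [ 0.3 -0.3 31.6] F dial [ 1.5 -5.3  6.7] tilt err rotvec deg [0.06 0.11 0.01] y az -56.3 q [ 0.11  0.19 -0.52  0.52 -0.09  2.81] gap 47.1 ff 61.2 Tz [-1.1   0.07 -0.02]
```

```bash

python3 -m pendant '[[4.2,0.024,-0.004,-0.066,0,0,0],[4.2,0,0,0,0,0,0],[4.2,0,0,0,0,0,0]]' >/dev/null
python3 -c "
from h import *
rep()"
```

```text
t 6.13 TCP dial mm [ 0.3 -0.3 31.1] F dial [ 0.7 -5.9  9.6] tilt err rotvec deg [0.06 0.12 0.01] y az -56.3 q [ 0.11  0.19 -0.52  0.52 -0.09  2.81] gap 47.1 ff 61.4 Tz [-1.14  0.2  -0.03]
```

```bash

python3 -m pendant '[[4.2,0.017,-0.003,-0.047,0,0,0],[4.2,0,0,0,0,0,0],[4.2,0,0,0,0,0,0]]' >/dev/null
python3 -c "
from h import *
rep()"
```

```text
t 6.38 TCP dial mm [ 0.3 -0.3 30.8] F dial [ 0.8 -5.1 12. ] tilt err rotvec deg [0.05 0.12 0.01] y az -56.3 q [ 0.11  0.19 -0.52  0.52 -0.09  2.81] gap 47.0 ff 61.5 Tz [-1.17  0.28  0.02]
```

```bash

python3 -m pendant '[[4.2,0.017,-0.003,-0.047,0,0,0],[4.2,0,0,0,0,0,0],[4.2,0,0,0,0,0,0]]' >/dev/null
python3 -c "
from h import *
rep()"
python3 -m pendant '[[4.2,0,0,0,-1.35,0.22,3.76],[4.2,0,0,0,-1.35,0.22,3.76],[4.2,0,0,0,-1.35,0.22,3.76],[4.2,0,0,0,0,0,0]]' >/dev/null
python3 -c "
from h import *
rep()"
```

```text
t 6.63 TCP dial mm [ 0.3 -0.3 30.5] F dial [ 0.3 -5.3 12.6] tilt err rotvec deg [0.05 0.13 0.01] y az -56.3 q [ 0.11  0.19 -0.52  0.52 -0.09  2.81] gap 47.3 ff 61.6 Tz [-1.2   0.32  0.02]
t 6.97 TCP dial mm [ 0.3 -0.2 30.5] F dial [-0.1 -6.1 13.5] tilt err rotvec deg [0.03 0.12 0.  ] y az -44.2 q [ 0.11  0.19 -0.52  0.52 -0.09  2.6 ] gap 47.0 ff 61.7 Tz [-1.07  0.34  0.  ]
```

```bash

python3 -m pendant '[[4.2,0.007,-0.001,-0.019,-1.35,0.22,3.76],[4.2,0,0,0,-1.35,0.22,3.76],[4.2,0,0,0,-1.35,0.22,3.76],[4.2,0,0,0,-1.35,0.22,3.76],[4.2,0,0,0,-1.35,0.22,3.76]]' >/dev/null
python3 -c "
from h import *
rep()
a=r.grab_frame('top')[190:320,250:420,::-1]; b=r.grab_frame('scene')[150:280,220:390,::-1]
cv2.imwrite('pics/turn1.png',np.hstack([cv2.resize(x,None,fx=2.35,fy=2.35,interpolation=3) for x in (a,b)]))"
```

```text
t 7.38 TCP dial mm [ 0.1 -0.1 30.3] F dial [-0.4 -4.8 13.8] tilt err rotvec deg [-0.02  0.09 -0.01] y az -24.1 q [ 0.11  0.19 -0.52  0.52 -0.09  2.25] gap 47.2 ff 61.6 Tz [-1.04  0.52 -0.05]
```

View pics/turn1.png

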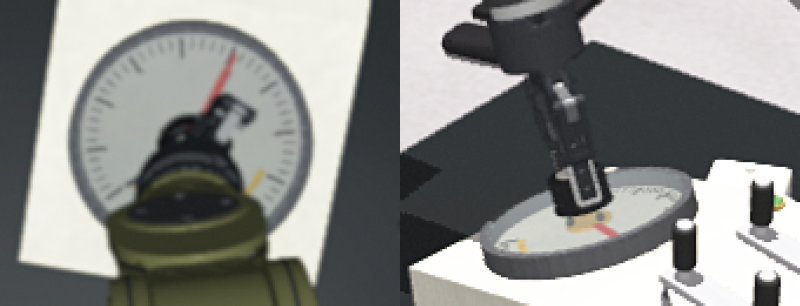

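The pointer moved with the knob, from about (270,90) to (235,55) in the crop. I keep turning and watch the force.

```bash

python3 -m pendant '[[4.2,0,0,0,-1.7,0.27,4.7],[4.2,0,0,0,-1.7,0.27,4.7],[4.2,0,0,0,-1.7,0.27,4.7],[4.2,0,0,0,-1.7,0.27,4.7],[4.2,0,0,0,-1.7,0.27,4.7]]' | grep -E "ft_force"
python3 -m pendant '[[4.2,0,0,0,-1.7,0.27,4.7],[4.2,0,0,0,-1.7,0.27,4.7],[4.2,0,0,0,-1.7,0.27,4.7],[4.2,0,0,0,-1.7,0.27,4.7],[4.2,0,0,0,-1.7,0.27,4.7]]' | grep -E "ft_force"
python3 -c "
from h import *
rep()"
```

```text
ft_force: [-7.4, -3.3, 13.0]
ft_force: [-6.6, -3.6, 12.4]
t 8.32 TCP dial mm [-0.4 -0.1 30.3] F dial [-1.3 -4.6 13.7] tilt err rotvec deg [0.04 0.08 0.01] y az 26.0 q [ 0.11  0.19 -0.52  0.52 -0.09  1.37] gap 46.9 ff 61.7 Tz [-1.04  0.67 -0.03]
```

Steady at about 14 N. I continue.

```bash

python3 -m pendant '[[4.2,0,0,0,-1.7,0.27,4.7],[4.2,0,0,0,-1.7,0.27,4.7],[4.2,0,0,0,-1.7,0.27,4.7],[4.2,0,0,0,-1.7,0.27,4.7],[4.2,0,0,0,-1.7,0.27,4.7]]' | grep -E "ft_force"
python3 -m pendant '[[4.2,0,0,0,-1.7,0.27,4.7],[4.2,0,0,0,-1.7,0.27,4.7],[4.2,0,0,0,-1.7,0.27,4.7],[4.2,0,0,0,-1.7,0.27,4.7],[4.2,0,0,0,-1.7,0.27,4.7]]' | grep -E "ft_force"
python3 -c "
from h import *
rep()"
```

```text
ft_force: [-7.3, -3.6, 13.1]
ft_force: [-7.3, -4.8, 12.1]
t 9.15 TCP dial mm [-0.7 -0.5 30.2] F dial [-1.9 -5.9 13.6] tilt err rotvec deg [0.09 0.12 0.03] y az 76.1 q [ 0.11  0.19 -0.53  0.52 -0.09  0.5 ] gap 47.2 ff 62.0 Tz [-1.32  0.77 -0.07]
```

```bash

python3 -m pendant '[[4.2,0,0,0,-1.7,0.27,4.7],[4.2,0,0,0,-1.7,0.27,4.7],[4.2,0,0,0,-1.7,0.27,4.7],[4.2,0,0,0,-1.7,0.27,4.7],[4.2,0,0,0,-1.7,0.27,4.7]]' | grep -E "ft_force"
python3 -m pendant '[[4.2,0,0,0,-1.7,0.27,4.7],[4.2,0,0,0,-1.7,0.27,4.7],[4.2,0,0,0,-1.7,0.27,4.7],[4.2,0,0,0,-1.7,0.27,4.7],[4.2,0,0,0,-1.7,0.27,4.7]]' | grep -E "ft_force"
python3 -c "
from h import *
rep()"
```

```text
ft_force: [-7.3, -5.6, 12.8]
ft_force: [-7.1, -6.7, 14.0]
t 9.98 TCP dial mm [-0.7 -1.  30.2] F dial [-0.8 -7.8 15.2] tilt err rotvec deg [0.11 0.17 0.03] y az 126.1 q [ 0.11  0.19 -0.53  0.52 -0.09 -0.37] gap 47.1 ff 62.0 Tz [-1.5   0.68 -0.11]
```

```bash

python3 -m pendant '[[4.2,0,0,0,-1.7,0.27,4.7],[4.2,0,0,0,-1.7,0.27,4.7],[4.2,0,0,0,-1.7,0.27,4.7],[4.2,0,0,0,-1.7,0.27,4.7],[4.2,0,0,0,-1.7,0.27,4.7]]' | grep -E "ft_force"
python3 -c "
from h import *
rep()
a=r.grab_frame('top')[190:320,250:420,::-1]; b=r.grab_frame('scene')[150:280,220:390,::-1]
cv2.imwrite('pics/turn2.png',np.hstack([cv2.resize(x,None,fx=2.35,fy=2.35,interpolation=3) for x in (a,b)]))"
```

```text
ft_force: [-6.3, -6.8, 11.9]
t 10.40 TCP dial mm [-0.4 -1.2 30.2] F dial [-0.7 -7.8 12.9] tilt err rotvec deg [0.09 0.2  0.02] y az 151.1 q [ 0.11  0.19 -0.53  0.52 -0.09 -0.81] gap 47.3 ff 62.0 Tz [-1.5   0.63 -0.05]
```

View pics/turn2.png

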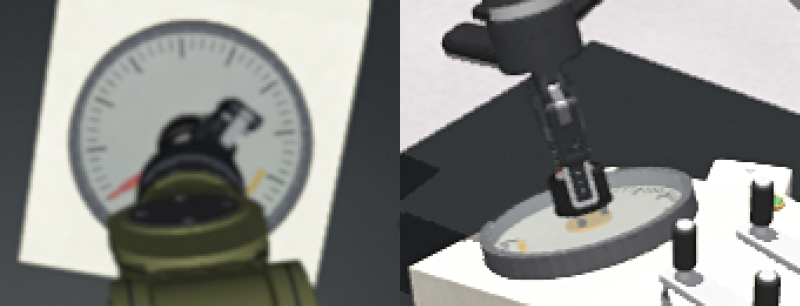

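The red tip now covers the zero tick at the lower left (108,195 in the crop). I turn a little more for certainty, then release the press straight out, open and back off.

```bash

python3 -m pendant '[[4.2,0.005,-0.001,-0.014,-1.7,0.27,4.7],[4.2,0,0,0,-1.7,0.27,4.7],[4.2,0,0,0,-1.7,0.27,4.7],[4.2,0,0,0,-1.7,0.27,4.7],[4.2,0,0,0,-1.7,0.27,4.7]]' | grep -E "ft_force"
python3 -m pendant '[[4.2,0,0,0,0,0,0],[4.2,-0.068,0.011,0.188,0,0,0],[4.2,-0.068,0.011,0.188,0,0,0],[4.2,-0.05,0.009,0.14,0,0,0],[4.2,0,0,0,0,0,0]]' >/dev/null
python3 -c "
from h import *
rep()"
python3 -m pendant '[[6,0,0,0,0,0,0],[8.5,0,0,0,0,0,0],[8.5,0,0,0,0,0,0],[8.5,0,0,0,0,0,0],[8.5,0,0,0,0,0,0]]' | grep -E "gap|ft_f"
python3 -c "
from h import *
rep()"
```

```text
ft_force: [-7.0, -6.9, 13.2]
t 11.33 TCP dial mm [-0.2 -1.2 34.8] F dial [ 1.7 -8.2  3.9] tilt err rotvec deg [0.08 0.19 0.02] y az 175.9 q [ 0.11  0.18 -0.52  0.53 -0.09 -1.24] gap 46.9 ff 61.3 Tz [-1.49  0.04 -0.01]
ft_force: [-0.5, 0.4, 0.7]
finger_gap: 0.989
t 11.75 TCP dial mm [-0.8  0.6 34.2] F dial [-0.3  0.4  0.9] tilt err rotvec deg [-0.14  0.14 -0.06] y az 176.0 q [ 0.11  0.18 -0.52  0.53 -0.09 -1.24] gap 84.1 ff 0.0 Tz [ 0.03  0.3  -0.  ]
```

Now I retreat along the dial's normal, then move clear toward the robot and up for a look.

```bash

python3 -m pendant '[[8.5,-0.5,0.08,1.4,0,0,0],[8.5,-0.7,0.11,1.9,0,0,0],[8.5,-0.7,0.11,1.9,0,0,0],[8.5,-0.7,0.11,1.9,0,0,0],[8.5,-0.7,0.11,1.9,0,0,0]]' >/dev/null
python3 -m pendant '[[8.5,-3,0,1,0,0,0],[8.5,-3.5,0,0.5,0,0,0],[8.5,-3.5,0,0,0,0,0],[8.5,-3,0,0,0,0,0],[8.5,-3,0,0,0,0,0]]' >/dev/null
python3 -m pendant '[[8.5,-1,0,0,0,0,0],[8.5,0,0,0,0,0,0],[8.5,0,0,0,0,0,0]]' >/dev/null
python3 -c "
from h import *
rep()
a=r.grab_frame('top'); cv2.imwrite('pics/end_full.png',a[:,:,::-1]); a=a[180:320,200:470,::-1]; b=r.grab_frame('scene')[180:380,160:480,::-1]
cv2.imwrite('pics/end.png',np.vstack([cv2.resize(x,(640,h),interpolation=3) for x,h in ((a,332),(b[:130],260))]))"
```

```text
t 12.83 TCP dial mm [-152.5  -26.7  202.4] F dial [ 1.  -0.8 -0.2] tilt err rotvec deg [-0.13  0.34 -0.07] y az 175.9 q [ 0.21 -0.26 -0.64  0.85 -0.12 -1.15] gap 84.5 ff 0.0 Tz [-0.04  0.29  0.06]
```

View pics/end.png

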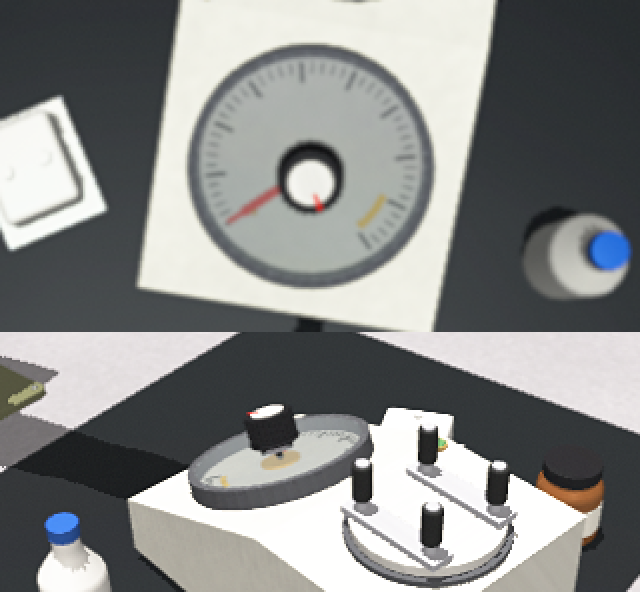

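The red pointer lies over the black one at the zero mark, tip at about (228,222). The knob stands out and the bystanders are in place. I check with numbers before handing in.

```bash
python3 - <<'E'
from h import *
t0=cv2.imread("pics/top0.png"); t1=cv2.imread("pics/end_full.png")
def red(i):
    i=i.astype(int); m=(i[:,:,2]-i[:,:,1]>25)&(i[:,:,2]-i[:,:,0]>25); m[:, :275]=0; m[:,390:]=0; m[:195]=0; m[315:]=0
    v,u=np.nonzero(m); q=(onplane("top",np.c_[u,v],D+.015*RD[:,2],RD[:,2])-D)@RD
    k=(np.hypot(q[:,0],q[:,1])>.04)&(np.hypot(q[:,0],q[:,1])<.085); q=q[k].mean(0); return np.degrees(np.arctan2(-q[1],q[0]))
print("red angle cw from up",red(t0),red(t1))
s0=cv2.imread("pics/scene0.png"); s1=r.grab_frame("scene")[:,:,::-1]
for s in(s0,s1):
    m=(s[205:235,280:306].min(2)>205); v,u=np.nonzero(m); print("white top scene",u.mean()+280,v.min()+205,v.mean()+205,len(v))
for n,(x,y) in dict(bottle=(445,287),jar=(217,150),cover=(214,252)).items():
    tpl=t0[y-32:y+32,x-36:x+36]; z=cv2.matchTemplate(t1[y-48:y+48,x-52:x+52],tpl,cv2.TM_CCOEFF_NORMED); print(n,np.array(cv2.minMaxLoc(z)[3])-16,z.max())
E
```

```text
red angle cw from up 46.730295276859735 -132.66044007262886
white top scene 292.73333333333335 217 219.35 60
white top scene 293.0689655172414 217 219.3448275862069 58
bottle [0 0] 0.9998065
jar [0 0] 0.9982878
cover [0 0] 0.9999652
```

```bash
python3 -c "
from rig import r
print(r.job_done())"
```

```text
the job is handed in; nothing more can be done
None
```

I handed the job in at about 13 s, though it returned no verdict. The red pointer is back at its zero stop (within about 1° of the zero mark in the camera image), the knob has sprung out, and the press never read above about 15 N. The bottle, jar and cover haven't moved, and the robot is clear of everything.

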